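# Draw the thin brass liner out of a carved lacquer pot

### The job

Draw the thin brass liner straight out of the red lacquer pot that leans in the wooden cradle, and stand it upright in a free part of the padded steel tray. Hold it with a light grip, because the brass dents, do not let it bind against the old lacquer on the way out, and set it down gently. The pot must stay in its cradle and everything else on the bench where it is.

Things in the scene. Friction and masses are not known exactly. Their poses are not given: they have to be found in the camera images.
- liner: Plain thin brass tube to be moved, closed at the bottom: 56 mm outside, 150 mm long, 0.12-0.22 kg. Origin: centre of its underside; z runs along it to the open top. It starts standing on the floor of the leaning pot, its top 46 mm proud of the pot's mouth. It dents if a finger presses with more than about 20 N; 8 to 12 N a finger holds it; less lets it swing.
- pot: Loose red carved pot, 86 mm wide, 120 mm tall, on a 92 mm jade foot, 0.6 kg, its axis leaning 35 degrees from vertical, mouth to the cradle's -x side. Origin: centre of its underside; z along its axis to the mouth. Straight 59 mm bore from the floor (z = 16 mm) to the mouth: 1.5 mm play round the liner, 104 mm to draw. Binding over 15 N in drawing, or any push over 30 N, harms it.
- cradle: Fixed wooden cradle, base 200 x 170 mm, with a felt-faced V-trough and ledge carrying the pot. Origin: on the table, about below the middle of the pot; z up; the pot's foot is on its +x side and its mouth leans to -x. The trough ends 20 mm short of the pot's mouth, lower than it.
- tray: Fixed steel tray, 180 mm (its x) by 280 mm (its y), with a grey pad inside (168 x 268 mm, its upper face 10 mm above the table) and a rim 20 mm high. Origin: centre of its underside; z up. It holds the jade ring; the liner is to stand on the free part of the pad; pressing it down with more than about 25 N is too hard.
- lip_ring: Loose flat jade ring lying in the tray, 88 mm outside diameter, 16 mm high, bore 60 mm. Origin: centre of its underside. It lies anywhere along the middle of the tray, so one side of it always has more room. Leave it alone.
- whole_pot: Bystander: a second red lacquer pot, complete with both jade ends, standing upright beyond the middle, 92 mm diameter, 136 mm tall. Origin: centre of its underside.
- neck_collar: Bystander: red lacquer collar ring near the robot, 86 mm diameter, 30 mm high. Origin: centre of its underside.
- spatula: Bystander: flat wooden spatula lying between cradle and tray, 163 x 14 x 6 mm, long axis x. Origin: about its middle, underside.
- bowl: Bystander: steel bowl at the left, 130 mm diameter, 40 mm high. Origin: centre of its underside.
- burr_box: Bystander: clear divided box of burrs at the right, 110 x 160 x 32 mm. Origin: centre of its underside.
- solvent: Bystander: amber bottle at the left, 60 mm diameter, 135 mm tall. Origin: centre of its underside.
- swab_jar: Bystander: glass jar at the right, 72 mm diameter, 85 mm tall. Origin: centre of its underside.
- brush: Bystander: flat brush lying at the left, 190 mm long. Origin: its middle, underside.
Mind the look-alikes: they are no part of the job. What is shaped like the pot but purple is not meant.

How it is judged:
By the outcome, as a careful person would: the job done as asked, in the order asked, and still so for the second after the job is handed in, with the robot touching nothing.
It also fails if it takes over 48 s, if anything falls off the work surface, if the arm or the gripper's body presses on something with over 40 N, if the wrist force passes 120 N, or if a joint passes its speed limit or range.

### The arm

A 6-joint arm with a two-finger parallel gripper is mounted at the origin on the work surface. World frame = base frame: x ahead of the robot, y to its left, z up, the work surface at z = 0. Lengths are in m, angles in degrees, forces in N, time in s.
With the tool pointing down it reaches from about 0.3 to 0.775 m from the base axis. Payload 14.6 kg.
Tool frame: the origin (TCP) lies on the centre line of the jaws, within the pads' length; the fingertips stand 25 mm ahead of it and the grasp point (between the pads) lies 6 mm ahead of it (bot.tips_ahead is the z of the fingertips in the tool frame, in m); z points along the fingers, y is the direction in which the jaws open and shut (so a half turn about z gives the same grasp; the last joint's range is limited). The gripper opens to 94 mm and grips with 3 to 60 N. Pads are 16 mm wide; open, the fingers measure 119 mm over their backs; the gripper's body (75 mm by 177 mm) begins 78 mm behind the grasp point.
Start: joints at [-80.134, 17.183, 87.147, -0, 75.671, -3.816], TCP at [0.13, -0.534, 0.203] pointing down, gripper open.
Joint ranges: [-173.82, 173.82], [-45.26, 126.66], [13.44, 144.39], [-59.66, 239.66], [0, 175.72], [-146.38, 146.38]. Speed limits (degrees/s): [127.2, 127.2, 147.25, 180, 180, 180].

### API

Orientations are given as a 3x3 rotation matrix whose columns are the frame's x, y, z axes.
In Python, from rig import telemetry, optics, ticket, models, bot gives the robot as it stands.
- The arm moves only by the tool jog_arm, never from a script. Its argument "series" is a list of rows, each a list of 7 numbers: the shift along the tool's x, y, z in mm, then the turn, a rotation vector about the tool's x, y, z in rad, then the opening, from 0 (shut) to 1 (fully open). A call has 1 to 20 rows; each row is the pose to reach, as a shift and turn from the pose measured when the call began, along the tool's axes at that moment; what a row does not reach only later rows make up. A row lasts 1/10 s, in which the tool goes at most 50 mm and 8.59 degrees, less where a joint would pass 70% of its speed; a pose out of reach is approached as far as the arm can. A call with a gripper value outside its range is refused whole. The fingers move at their own pace and stop on an object; "force" is the grip in N (left out, the last holds). Time passes only in rows, so rows that repeat a pose let the fingers close. It gives the time, the measured TCP pose, the force and the opening at its end, in the units of the state.
- telemetry.get_state(): the state, without advancing time (a new reading comes with each control period).
- optics.read_camera(name): name is "side" or "top"; returns a dict with "pixels" (480x640x3 uint8, red, green, blue), "depth" (480x640 float32, m along the optical axis (not along the pixel's ray), 0 where there is no reading), "fx", "fy", "cx", "cy" (pixels), "k1" (the pictures are not rectified: a ray, as slopes to the right and down, at radius r is drawn at 1 + k1 r^2 times it, then the intrinsics apply), "pose" (4x4, takes a point from camera to world coordinates). Camera axes: x right, y up, looking along -z (the intrinsics and any distortion apply to the point x, -y, -z); pixel columns grow to the right and rows downward; lengths in m; the calibration is good to about 2 mm. A picture is of the moment at which its call begins.
- ticket.close_job(): hands the job in, once; it reports no verdict.
Trained networks look in a picture, given as the dict that the camera call returned (one of the last four; its "shot" number tells which), for a name from the list of things; names that differ only in an ending like _2 or _b are one class to them, and where a whole thing is asked for, a point or a joint stands for the part that bears it (a point fixed in the world has none). Each returns a list of dicts, best first, with "score" (0 to 1); they miss things now and then, are a little off and sometimes report something else, mostly with a low value. They report only what shows in the picture. A call takes as long as a camera call. They do not tell look-alikes from the thing itself.
- models.boxes_of(picture, label): "location" ([column, row] in pixels, amid what is visible of it).
- models.masks_of(picture, label): "region" (480x640 bool, what is visible of it) and "location" ([column, row] in pixels, amid what is visible of it).
The state is a dict: "time_s": time; "joints": joint angles; "joint_velocities": joint speeds; "joint_torque": joint torques, N m; "tcp_pos": TCP position; "orientation": TCP orientation; "contact_force": force on the tool from outside, world axes, zero at the start; "torque": the same for the moment, N m; "opening": finger opening in m.
Only numpy, scipy, OpenCV 4.12 (cv2) and the standard library are available. Lean on these libraries where they do the work, as an engineer would, in place of code of your own. Each camera call takes 0.05 s, during which the arm holds its last target.

## Working session

There is one attempt and no reset: what is moved stays moved. The work goes in short steps, Python scripts to look and compute and a tool call to move; the robot and the scene stay as the last step left them, time stands still between calls to the robot, and variables do not carry over. Pictures are saved under pics/ and viewed, and the job is handed in when it is done.

Besides the shell and the picture viewer there is one more tool, called after "Emit:" as name(argument=value, ...), one argument or row to a line, values as JSON. jog_arm: Moves the arm, as the interface text tells. Its arguments: {"type":"object","properties":{"series":{"type":"array"},"force":{"type":"number"}},"required":["series"]}

```bash
ls; mkdir -p pics; python3 - <<'E'
from rig import telemetry, optics, models, bot
import cv2,pickle,numpy as np
print(telemetry.get_state()); print([a for a in dir(bot) if a[0]!='_'])
for n in("top","side"):
    p=optics.read_camera(n); pickle.dump(p,open(f'pics/{n}0.pkl','wb'))
    cv2.imwrite(f'pics/{n}0.png',p['pixels'][:,:,::-1]); print(n,{k:p[k] for k in p if k not in('pixels','depth')})
    for l in("liner","pot","cradle","tray","lip_ring"):
        print(l,[(round(r['score'],2),np.round(r['location']).tolist(),int(r['region'].sum())) for r in models.masks_of(p,l)])
E
```

```text
pics
{'time_s': 0.0, 'joints': array([-8.01335087e+01,  1.72150430e+01,  8.71796232e+01, -9.75527870e-04,
        7.56696930e+01, -3.81742990e+00]), 'joint_velocities': array([ 0.05947463, -0.03937086, -0.01523652, -0.07991899, -0.08402129,
        0.00518308]), 'joint_torque': array([ 1.16898968e-04, -5.31804264e+01, -3.52738667e+01,  7.08943186e-02,
        2.44784314e-02, -5.78338904e-05]), 'tcp_pos': array([ 0.13004523, -0.5341392 ,  0.20259693]), 'orientation': array([[ 9.71614552e-01,  2.36569479e-01, -2.08729349e-04],
       [ 2.36569564e-01, -9.71613927e-01,  1.10383736e-03],
       [ 5.83298855e-05, -1.12188345e-03, -9.99999369e-01]]), 'contact_force': array([-0.68726479, -0.00757078,  0.10170344]), 'torque': array([ 0.01020813, -0.02071274, -0.01301034]), 'opening': 0.0942824407851732}
['IKError', 'tips_ahead']
top {'fx': 624.4468553608908, 'fy': 624.4468553608908, 'cx': 306.05558485273076, 'cy': 240.13378313593577, 'k1': -0.08977798277124872, 'pose': array([[-0.029314  ,  0.99834808, -0.04941462,  0.43857082],
       [-0.9995101 , -0.02873406,  0.01240624,  0.0392396 ],
  
[... 346 characters left out ...]
[(0.66, [245.0, 195.0], 891), (0.58, [413.0, 232.0], 525)]
side {'fx': 458.87277951728913, 'fy': 458.87277951728913, 'cx': 312.1955693285303, 'cy': 241.396506887576, 'k1': -0.09686218700586947, 'pose': array([[-0.93257581,  0.22364154, -0.2833493 ,  0.10286419],
       [-0.36088173, -0.55986388,  0.74586649,  1.12382072],
       [ 0.00816969,  0.79783263,  0.60282365,  0.95784256],
       [ 0.        ,  0.        ,  0.        ,  1.        ]]), 'shot': 2}
liner [(0.91, [273.0, 239.0], 434)]
pot [(0.95, [335.0, 312.0], 1476), (0.79, [255.0, 252.0], 720), (0.79, [391.0, 230.0], 835)]
cradle [(0.59, [267.0, 278.0], 2899)]
tray [(0.97, [326.0, 223.0], 2131)]
lip_ring [(0.51, [335.0, 210.0], 247)]
```

```bash
python3 - <<'E'
import cv2
a=cv2.imread('pics/top0.png'); cv2.imwrite('pics/top0z.png',cv2.resize(a[120:340,180:480],None,fx=2.6,fy=2.6,interpolation=cv2.INTER_CUBIC))
a=cv2.imread('pics/side0.png'); cv2.imwrite('pics/side0z.png',cv2.resize(a[150:370,150:450],None,fx=2.6,fy=2.6,interpolation=cv2.INTER_CUBIC))
E
```

```text
(no output)
```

View pics/top0.png

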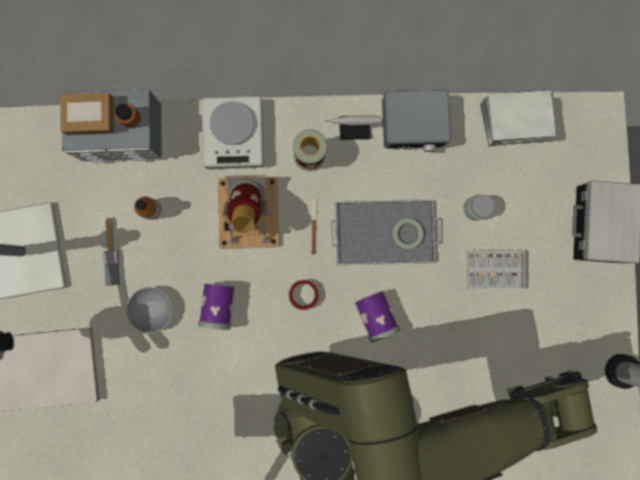

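View pics/top0z.png

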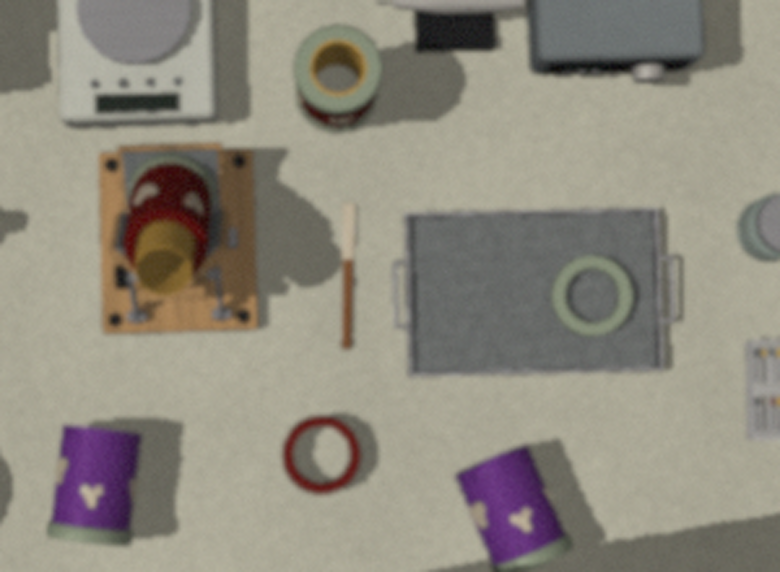

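View pics/side0.png

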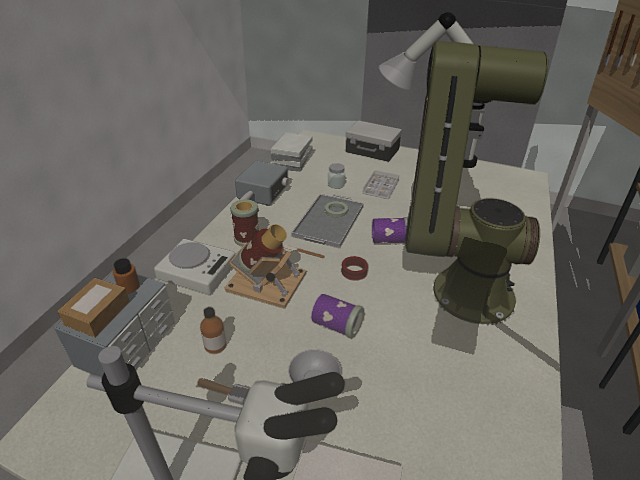

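View pics/side0z.png

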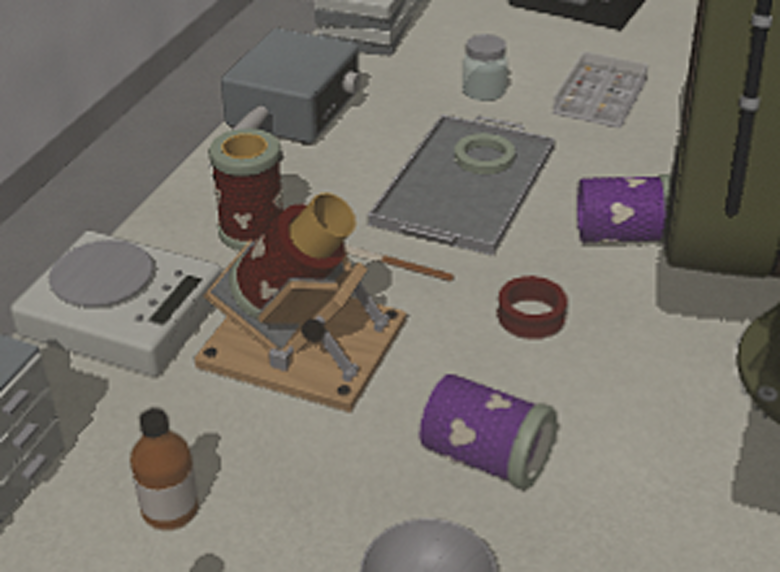

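```bash
cat > h.py <<'E'
import numpy as np,cv2
def cloud(p,mask):
    v,u=np.nonzero(mask&(p['depth']>0)); d=p['depth'][v,u]
    K=np.array([[p['fx'],0,p['cx']],[0,p['fy'],p['cy']],[0,0,1.]])
    s=cv2.undistortPoints(np.c_[u,v].astype(float)[:,None],K,np.array([p['k1'],0,0,0,0.]))[:,0]
    c=np.c_[s[:,0]*d,-s[:,1]*d,-d]
    return c@p['pose'][:3,:3].T+p['pose'][:3,3],np.c_[u,v]
def proj(p,X):
    c=(np.asarray(X)-p['pose'][:3,3])@p['pose'][:3,:3]
    s=np.c_[c[:,0],-c[:,1]]/-c[:,2:]
    s=s*(1+p['k1']*(s**2).sum(1,keepdims=True))
    return np.c_[s[:,0]*p['fx']+p['cx'],s[:,1]*p['fy']+p['cy']]
E
python3 - <<'E'
from rig import optics,models
from h import *
import pickle
out={}
for n in("top","side"):
    p=optics.read_camera(n)
    for l in("liner","pot","cradle","tray","lip_ring","whole_pot","spatula"):
        for i,r in enumerate(models.masks_of(p,l)):
            X,uv=cloud(p,r['region']); out[n,l,i]=(X,uv)
            print(n,l,i,round(r['score'],2),np.round(np.median(X,0),3),np.round(np.percentile(X,[3,97],axis=0),3).tolist())
    # table
    X,_=cloud(p,np.ones((480,640),bool)); 
    m=(abs(X[:,2])<.008)&(X[:,0]>.25)&(X[:,0]<.8)&(abs(X[:,1])<.4); c=np.linalg.lstsq(np.c_[X[m][:,:2],np.ones(m.sum())],X[m][:,2],rcond=None)[0]
    print('table plane',c, X[m][:,2].std())
    pickle.dump(p,open(f'pics/{n}1.pkl','wb'))
pickle.dump(out,open('pics/cl.pkl','wb'))
E
```

```text
top pot 0 0.81 [0.638 0.172 0.154] [[0.584, 0.137, 0.086], [0.687, 0.219, 0.189]]
top pot 1 0.69 [ 0.307 -0.168  0.081] [[0.251, -0.218, 0.055], [0.362, -0.123, 0.093]]
top pot 2 0.63 [0.35  0.267 0.079] [[0.295, 0.229, -0.0], [0.408, 0.316, 0.093]]
top pot 3 0.23 [0.37  0.032 0.029] [[0.332, -0.009, 0.001], [0.411, 0.067, 0.037]]
top cradle 0 0.6 [0.583 0.154 0.021] [[0.513, 0.099, 0.01], [0.702, 0.261, 0.135]]
top cradle 1 0.18 [ 0.603 -0.461  0.082] [[0.573, -0.496, 0.01], [0.635, -0.439, 0.092]]
top tray 0 0.67 [0.342 0.471 0.015] [[0.286, 0.412, -0.002], [0.399, 0.522, 0.042]]
top tray 1 0.64 [ 0.543 -0.198  0.01 ] [[0.458, -0.344, 0.001], [0.629, -0.073, 0.023]]
top lip_ring 0 0.86 [ 0.534 -0.27   0.025] [[0.495, -0.31, 0.013], [0.575, -0.229, 0.034]]
top whole_pot 0 0.92 [0.766 0.001 0.132] [[0.729, -0.039, 0.007], [0.811, 0.042, 0.142]]
top whole_pot 1 0.47 [ 0.543 -0.2    0.01 ] [[0.457, -0.344, 0.001], [0.629, -0.074, 0.023]]
top spatula 0 0.6 [ 0.589 -0.006  0.005] [[0.498, -0.014, -0.004], [0.644, -0.001, 0.011]]
table plane [ 4.53385009e-05 -1.34910587e-03  6.11304591e-0
[... 341 characters left out ...]
369, -0.109, 0.088]]
side pot 2 0.63 [0.344 0.304 0.072] [[0.29, 0.255, 0.014], [0.405, 0.325, 0.088]]
side cradle 0 0.62 [0.579 0.229 0.017] [[0.511, 0.121, 0.003], [0.7, 0.27, 0.125]]
side tray 0 0.82 [ 0.541 -0.176  0.008] [[0.453, -0.342, 0.001], [0.628, -0.062, 0.018]]
side tray 1 0.72 [0.617 0.479 0.072] [[0.599, 0.383, -0.001], [0.713, 0.495, 0.134]]
side lip_ring 0 0.52 [ 0.534 -0.261  0.02 ] [[0.495, -0.306, 0.007], [0.572, -0.222, 0.026]]
side whole_pot 0 0.78 [0.762 0.035 0.095] [[0.729, -0.031, 0.0], [0.811, 0.051, 0.136]]
side spatula 0 0.57 [0.566 0.002 0.002] [[0.491, -0.011, -0.004], [0.627, 0.01, 0.007]]
table plane [ 0.00104255 -0.00130091 -0.00211152] 0.0030575146388316624
```

```bash
cat > fit.py <<'E'
from h import *
from scipy.optimize import least_squares
# segments in (r,z): 
S=[((28,120),(28,166)),((26.5,166),(28,166)),((27,60),(27,166)),((28,120),(43,120)),((43,14),(43,120)),((46,0),(46,14)),((43,14),(46,14))]
def dist(rz):
    D=[]
    for a,b in S:
        a=np.array(a)*1e-3;b=np.array(b)*1e-3;e=b-a
        t=np.clip(((rz-a)@e)/(e@e),0,1); D.append(np.linalg.norm(rz-a-t[:,None]*e,axis=1))
    return np.min(D,0)
def axis(lean,yaw): # yaw: rotation of cradle about z; mouth to -x
    return np.array([-np.sin(lean)*np.cos(yaw),-np.sin(lean)*np.sin(yaw),np.cos(lean)])
def res(q,X,fixlean=None):
    lean=q[3] if fixlean is None else fixlean
    a=axis(lean,q[4]); d=X-q[:3]; z=d@a+.12; r=np.linalg.norm(d-np.outer(d@a,a),axis=1)
    return dist(np.c_[r,z])
E
python3 - <<'E'
from rig import optics,models
from fit import *
import pickle
D={}
for n in("top","side"):
    M=None;d=[]
    for k in range(4):
        p=optics.read_camera(n); d.append(p['depth'].astype(float))
    p['depth']=np.median(d,0)
    M=np.zeros((480,640),bool)
    for l in("liner","pot"):
        for r in models.masks_of(p,l):
            u,v=r['location']
            X,_=cloud(p,r['region']); m=np.median(X,0)
            if abs(m[0]-.61)<.08 and abs(m[1]-.18)<.06 and m[2]>.08: M|=r['region']; print(n,l,r['score'],r['region'].sum())
    M=cv2.erode(M.astype(np.uint8),np.ones((3,3)))>0
    X,uv=cloud(p,M); D[n]=X
    pickle.dump((p,M),open(f'pics/{n}2.pkl','wb'))
D['both']=np.r_[D['top'],D['side']]
pickle.dump(D,open('pics/D.pkl','wb'))
for n in D:
  for fl in(np.radians(35),None):
    f=least_squares(res,[.593,.175,.16,.61,0],args=(D[n],fl),loss='soft_l1',f_scale=.002)
    r=res(f.x,D[n],fl);print(n,len(r),np.round(f.x[:3]*1e3,1),np.round(np.degrees(f.x[3:]),2),'med',np.median(r),np.percentile(r,90))
E
```

```text
top liner 0.95 524
top pot 0.95 973
side liner 0.62 451
side pot 0.92 779
top 1271 [588.9 179.6 167.5] [34.75  0.13] med 0.0006170877476803921 0.0017842701621929372
top 1271 [588.9 179.6 167.6] [34.93  0.1 ] med 0.000614698040514533 0.0017812414362044157
side 992 [589.1 184.5 165.7] [30.32 -0.39] med 0.0006383112676549355 0.0017768115196145123
side 992 [589.  184.5 165.6] [35.5  -0.61] med 0.000626722128564192 0.0018090091322025535
both 2263 [589.5 182.9 167.2] [36.53 -0.8 ] med 0.0011572594404911651 0.0028207861066545893
both 2263 [589.4 182.9 167. ] [35.37 -0.86] med 0.0011751146664118611 0.0028135531791056933
```

```bash
cat > mv.py <<'E'
from rig import telemetry
from scipy.spatial.transform import Rotation as R
import numpy as np
def Rt(lean,yaw=0):
    s,c=np.sin(np.radians(lean)),np.cos(np.radians(lean)); w=np.radians(yaw)
    return R.from_euler('z',w).as_matrix()@np.array([[c,0,s],[0,-1,0],[s,0,-c]])
def rel(pos,Rm,st=None):
    st=st or telemetry.get_state(); R0=R.from_matrix(st['orientation']).as_matrix()
    d=R0.T@(np.array(pos)-st['tcp_pos'])*1e3
    w=R.from_matrix(R0.T@Rm).as_rotvec()
    return np.round(d,1).tolist()+np.round(w,4).tolist()
E
python3 - <<'E'
from mv import *
print(rel([.36,-.25,.29],Rt(15)),rel([.5,.182,.295],Rt(35)))
E
```

```text
[290.6, -221.9, -86.9, -0.0313, 0.2606, 0.2374] [528.8, -608.6, -91.8, -0.073, 0.6079, 0.2313]
```

Emit:
jog_arm(
  series=[
    [40, -30, -30, 0, 0.03, 0.03, 1],
    [80, -60, -60, -0.01, 0.07, 0.07, 1],
    [120, -92, -87, -0.01, 0.1, 0.1, 1],
    [160, -122, -87, -0.02, 0.14, 0.13, 1],
    [205, -155, -87, -0.02, 0.18, 0.17, 1],
    [250, -190, -87, -0.03, 0.22, 0.2, 1],
    [290, -222, -87, -0.03, 0.26, 0.237, 1],
    [315, -260, -88, -0.035, 0.3, 0.237, 1],
    [340, -300, -88, -0.04, 0.34, 0.236, 1],
    [365, -340, -89, -0.045, 0.38, 0.235, 1],
    [390, -380, -89, -0.05, 0.42, 0.234, 1],
    [415, -425, -90, -0.055, 0.46, 0.233, 1],
    [440, -465, -90, -0.06, 0.5, 0.233, 1],
    [465, -505, -91, -0.065, 0.54, 0.232, 1],
    [490, -545, -92, -0.07, 0.58, 0.232, 1],
    [515, -585, -92, -0.073, 0.6, 0.231, 1],
    [528.8, -608.6, -91.8, -0.073, 0.6079, 0.2313, 1],
    [528.8, -608.6, -91.8, -0.073, 0.6079, 0.2313, 1],
  ],
  force=5,
)

```text
time_s: 3.8
tcp_pos: [0.5001, 0.1858, 0.2943]
orientation: [[0.82, 0.004, 0.573], [0.004, -1.0, 0.002], [0.573, 0.0, -0.82]]
contact_force: [0.5, -0.2, -0.2]
opening: 0.094
```

```bash
python3 - <<'E'
from rig import optics,telemetry
from h import *
import pickle
print(telemetry.get_state()['tcp_pos'])
for n,(r0,c0) in(("top",(120,160)),("side",(130,190))):
    p=optics.read_camera(n); pickle.dump(p,open(f'pics/{n}3.pkl','wb'))
    a=p['pixels'][r0:r0+200,c0:c0+260,::-1]; cv2.imwrite(f'pics/{n}3.png',cv2.resize(a,None,fx=3,fy=3,interpolation=cv2.INTER_CUBIC))
E
```

```text
[0.50007917 0.18583685 0.29425548]
```

View pics/top3.png

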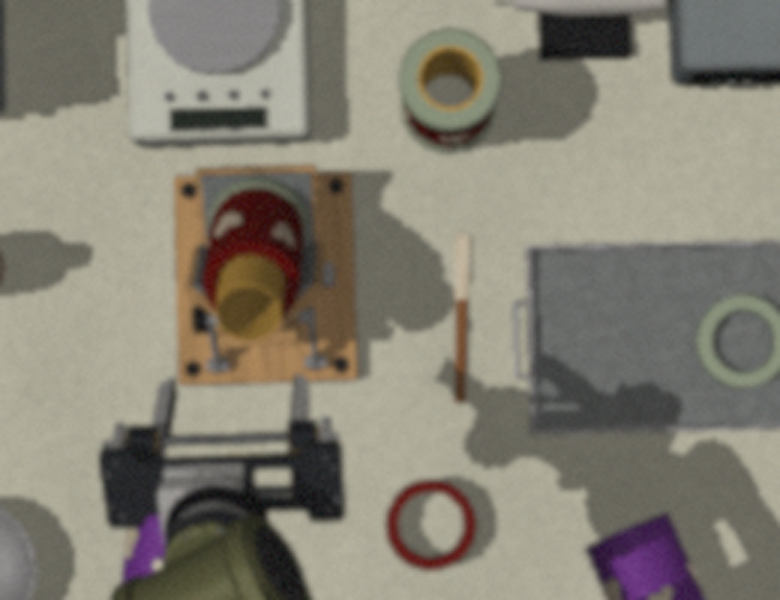

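View pics/side3.png

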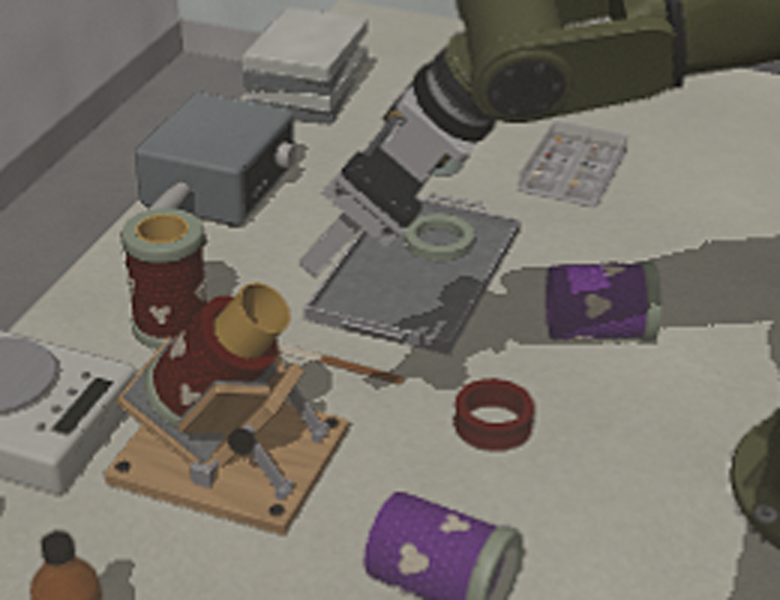

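```bash
python3 - <<'E'
from h import *
import pickle
p=pickle.load(open('pics/top3.pkl','rb'));q=pickle.load(open('pics/top2.pkl','rb'))[0]
X,uv=cloud(p,np.ones((480,640),bool))
I=np.full((480,640,3),np.nan); I[uv[:,1],uv[:,0]]=X
diff=np.abs(p['pixels'].astype(int)-q['pixels']).sum(2)
tcp=np.array([.50008,.18584,.29426]);Rm=np.array([[.82,.004,.573],[.004,-1,.002],[.573,0,-.82]])
for y in(-.0595,-.047,.047,.0595): print(y,proj(p,[tcp+Rm@[0,y,z] for z in(.025,0,-.02)]).round(1).tolist())
for v in (248,251,254,257,260): print(v,[(u,int(p['pixels'][v,u].sum())) for u in list(range(207,223))+list(range(253,269))])
# depth points of fingers/body by tool coords
T=(X-tcp)@Rm
for a,b in((-.02,.025),(-.10,-.072),(-.13,-.1)):
    m=(T[:,2]>a)&(T[:,2]<b)&(abs(T[:,0])<.045)&(abs(T[:,1])<.12)&(X[:,2]>.22)
    print(a,b,m.sum(),np.percentile(T[m][:,1],[1,5,50,95,99]).round(4), np.percentile(T[m][:,0],[2,98]).round(4))
m=(T[:,2]>-.02)&(T[:,2]<.03)&(abs(T[:,0])<.045)&(abs(T[:,1])<.12)&(X[:,2]>.22)
for s in(-1,1):
    k=m&(T[:,1]*s>0); print(s,k.sum(),T[k].mean(0).round(4))
E
```

```text
-0.0595 [[213.4, 242.5], [212.4, 248.1], [211.5, 252.7]]
-0.047 [[218.5, 242.3], [217.6, 247.9], [216.8, 252.5]]
0.047 [[257.2, 241.1], [256.8, 246.6], [256.5, 251.2]]
0.0595 [[262.4, 240.9], [262.0, 246.5], [261.8, 251.0]]
248 [(207, 500), (208, 500), (209, 504), (210, 500), (211, 492), (212, 465), (213, 408), (214, 363), (215, 332), (216, 302), (217, 272), (218, 334), (219, 418), (220, 434), (221, 422), (222, 420), (253, 473), (254, 478), (255, 476), (256, 451), (257, 388), (258, 316), (259, 312), (260, 325), (261, 345), (262, 375), (263, 425), (264, 469), (265, 468), (266, 476), (267, 472), (268, 483)]
251 [(207, 503), (208, 506), (209, 506), (210, 491), (211, 476), (212, 416), (213, 352), (214, 320), (215, 311), (216, 263), (217, 215), (218, 298), (219, 407), (220, 481), (221, 502), (222, 503), (253, 498), (254, 501), (255, 495), (256, 452), (257, 373), (258, 315), (259, 312), (260, 327), (261, 332), (262, 373), (263, 433), (264, 485), (265, 503), (266, 502), (267, 498), (268, 497)]
254 [(207, 499), (208, 506), (209, 504), (210, 491), (211, 441), (212, 375), (213, 332), (214, 322
[... 656 characters left out ...]
(267, 497), (268, 502)]
260 [(207, 486), (208, 489), (209, 466), (210, 423), (211, 350), (212, 305), (213, 289), (214, 265), (215, 215), (216, 203), (217, 341), (218, 453), (219, 494), (220, 506), (221, 503), (222, 502), (253, 502), (254, 492), (255, 435), (256, 332), (257, 228), (258, 184), (259, 174), (260, 181), (261, 176), (262, 206), (263, 247), (264, 292), (265, 357), (266, 395), (267, 371), (268, 326)]
-0.02 0.025 44 [-0.0562 -0.0549 -0.0443  0.0618  0.0621] [-0.0086  0.0103]
-0.1 -0.072 18 [-0.0682 -0.0531 -0.0463 -0.0452 -0.0452] [-0.0103  0.0242]
-0.13 -0.1 517 [-0.0793 -0.0711  0.025   0.078   0.0829] [-0.0262  0.0349]
-1 24 [ 0.0054 -0.0485 -0.0132]
1 20 [ 0.0047  0.0562 -0.0131]
```

```bash
python3 - <<'E'
from h import *
import pickle
p=pickle.load(open('pics/top3.pkl','rb'))
h=np.array([(189.5,190),(192.5,368.5),(336,185.5),(341,364)])/3+[160,120]
K=np.array([[p['fx'],0,p['cx']],[0,p['fy'],p['cy']],[0,0,1.]])
s=cv2.undistortPoints(h[:,None],K,np.array([p['k1'],0,0,0,0.]))[:,0]
d=np.c_[s[:,0],-s[:,1],-np.ones(4)]@p['pose'][:3,:3].T; o=p['pose'][:3,3]
P=o+d*((.013-o[2])/d[:,2])[:,None]; print(P.round(4))
for a,b in((1,0),(3,2)): e=P[b]-P[a]; print(np.degrees(np.arctan2(e[1],e[0])))
for a,b in((2,0),(3,1)): e=P[b]-P[a]; print(np.degrees(np.arctan2(-e[0],e[1])))
print(P.mean(0))
E
```

```text
[[0.6957 0.2494 0.013 ]
 [0.5253 0.2502 0.013 ]
 [0.6959 0.1096 0.013 ]
 [0.5256 0.1093 0.013 ]]
-0.28370711887256306
0.09490237149320835
0.09144389646809715
0.08919314321025525
[0.61063113 0.1796429  0.013     ]
```

```bash
python3 - <<'E'
from mv import *
g=np.array([.5718,.182,.1919]);a=np.array([-.5736,0,.8192])
for s in(.1,.05,0): print(rel(g+a*s,Rt(35)))
E
```

```text
[0.3, 0.6, 25.4, -0.0006, 0.0011, 0.0017]
[0.3, 0.6, 75.4, -0.0006, 0.0011, 0.0017]
[0.4, 0.6, 125.4, -0.0006, 0.0011, 0.0017]
```

Emit:
jog_arm(
  series=[
    [0.3, 0.6, 20, 0, 0.001, 0.002, 1],
    [0.3, 0.6, 45, 0, 0.001, 0.002, 1],
    [0.3, 0.6, 70, 0, 0.001, 0.002, 1],
    [0.3, 0.6, 95, 0, 0.001, 0.002, 1],
    [0.4, 0.6, 115, 0, 0.001, 0.002, 1],
    [0.4, 0.6, 125.4, 0, 0.001, 0.002, 1],
    [0.4, 0.6, 125.4, 0, 0.001, 0.002, 1],
    [0.4, 0.6, 125.4, 0, 0.001, 0.002, 1],
  ],
  force=3,
)

```text
time_s: 4.7
tcp_pos: [0.5718, 0.1815, 0.1928]
orientation: [[0.819, -0.001, 0.574], [-0.001, -1.0, 0.0], [0.574, -0.001, -0.819]]
contact_force: [-0.5, -0.1, 0.2]
opening: 0.0938
```

```bash
python3 - <<'E'
from rig import optics,telemetry
from h import *
import pickle
s=telemetry.get_state();print(s['tcp_pos'],s['contact_force'],s['torque'])
for n,(r0,c0) in(("top",(160,200)),("side",(200,220))):
    p=optics.read_camera(n); pickle.dump(p,open(f'pics/{n}4.pkl','wb'))
    a=p['pixels'][r0:r0+100,c0:c0+130,::-1]; cv2.imwrite(f'pics/{n}4.png',cv2.resize(a,None,fx=6,fy=6,interpolation=cv2.INTER_CUBIC))
E
```

```text
[0.57177104 0.18153039 0.19283405] [-0.45397625 -0.09244438  0.23887805] [-0.05351989  0.2556087  -0.01518675]
```

View pics/top4.png

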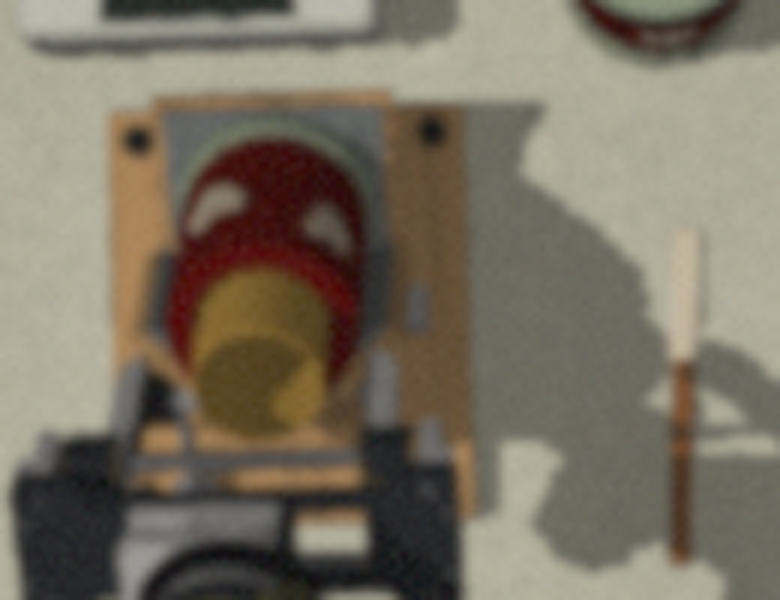

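View pics/side4.png

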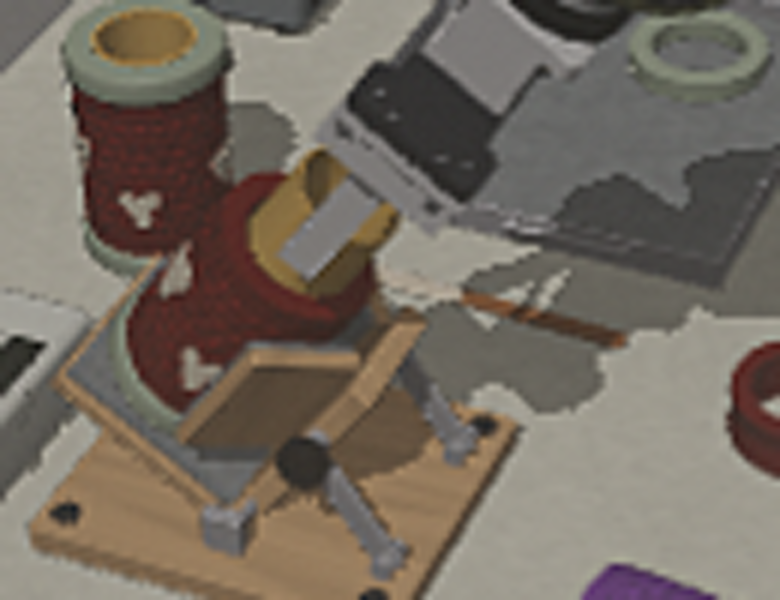

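Emit:
jog_arm(
  series=[
    [0, 0, 0, 0, 0, 0, 0],
    [0, 0, 0, 0, 0, 0, 0],
    [0, 0, 0, 0, 0, 0, 0],
    [0, 0, 0, 0, 0, 0, 0],
    [0, 0, 0, 0, 0, 0, 0],
    [0, 0, 0, 0, 0, 0, 0],
  ],
  force=3,
)

```text
time_s: 5.4
tcp_pos: [0.5718, 0.1821, 0.1932]
orientation: [[0.818, 0.0, 0.575], [-0.001, -1.0, 0.001], [0.575, -0.001, -0.818]]
contact_force: [-1.5, 0.9, 0.7]
opening: 0.0557
```

```bash
python3 - <<'E'
from rig import telemetry
s=telemetry.get_state();print(s['tcp_pos'],s['contact_force'],s['torque'],s['opening'],s['time_s'])
E
```

```text
[0.57180807 0.18206622 0.19320548] [-1.47340242  0.94052443  0.71165961] [0.14016247 0.2510905  0.05539096] 0.05569920684093645 5.4
```

Emit:
jog_arm(
  series=[
    [0, 0, 0, 0, 0, 0, 0],
    [0, 0, 0, 0, 0, 0, 0],
    [0, 0, 0, 0, 0, 0, 0],
  ],
  force=10.5,
)

```text
time_s: 5.7
tcp_pos: [0.5718, 0.182, 0.1932]
orientation: [[0.818, 0.0, 0.575], [-0.001, -1.0, 0.001], [0.575, -0.001, -0.818]]
contact_force: [0.2, 1.1, 0.6]
opening: 0.0557
```

```bash
python3 - <<'E'
from rig import telemetry
s=telemetry.get_state();print(s['tcp_pos'],s['contact_force'],s['torque'],s['opening'],s['time_s'],s['orientation'])
E
```

```text
[0.57183233 0.1820476  0.19323856] [0.15645407 1.11420509 0.61820598] [ 0.11253316  0.27541482 -0.00392794] 0.05569731933739784 5.7 [[ 8.18221927e-01  4.03412124e-05  5.74902493e-01]
 [-6.91458196e-04 -9.99999205e-01  1.05427867e-03]
 [ 5.74902078e-01 -1.26015497e-03 -8.18221249e-01]]
```

Emit:
jog_arm(
  series=[
    [0.2, 0, -3, 0, 0, 0, 0],
    [0.5, 0, -6, 0, 0, 0, 0],
    [0.8, 0, -10, 0, 0, 0, 0],
    [1, 0, -14, 0, 0, 0, 0],
    [1, 0, -14, 0, 0, 0, 0],
  ],
  force=10.5,
)

```text
time_s: 6.2
tcp_pos: [0.5645, 0.1821, 0.2059]
orientation: [[0.818, 0.0, 0.575], [-0.001, -1.0, 0.001], [0.575, -0.001, -0.818]]
contact_force: [0.4, 0.5, -1.4]
opening: 0.0559
```

```bash
cat > st.py <<'E'
from rig import telemetry
import numpy as np
s=telemetry.get_state();R0=s['orientation'];f=R0.T@s['contact_force']
print(s['tcp_pos'].round(4),'Ftool',f.round(2),'Mtool',(R0.T@s['torque']).round(3),s['opening'],s['time_s'],R0[:,2].round(4),R0[:,1].round(4))
E
python3 st.py
```

```text
[0.5645 0.1821 0.2059] Ftool [-0.46 -0.49  1.35] Mtool [ 0.028 -0.418 -0.014] 0.0558732176070881 6.2 [ 0.5754  0.0013 -0.8178] [ 2.0e-04 -1.0e+00 -1.4e-03]
```

Emit:
jog_arm(
  series=[
    [0, 0, -4, 0, 0, 0, 0],
    [0, 0, -8, 0, 0, 0, 0],
    [0, 0, -12, 0, 0, 0, 0],
    [0, 0, -16, 0, 0, 0, 0],
    [0, 0, -20, 0, 0, 0, 0],
    [0, 0, -25, 0, 0, 0, 0],
    [0, 0, -30, 0, 0, 0, 0],
    [0, 0, -30, 0, 0, 0, 0],
  ],
  force=10.5,
)

```text
time_s: 7.0
tcp_pos: [0.5471, 0.1822, 0.2313]
orientation: [[0.817, 0.0, 0.576], [-0.001, -1.0, 0.002], [0.576, -0.002, -0.817]]
contact_force: [0.4, 0.7, -2.0]
opening: 0.0558
```

```bash
python3 st.py; python3 - <<'E'
from rig import optics
from h import *
for n,(r0,c0) in(("top",(160,200)),("side",(190,220))):
    p=optics.read_camera(n)
    a=p['pixels'][r0:r0+100,c0:c0+130,::-1]; cv2.imwrite(f'pics/{n}5.png',cv2.resize(a,None,fx=6,fy=6,interpolation=cv2.INTER_CUBIC))
E
```

```text
[0.5471 0.1822 0.2313] Ftool [-0.87 -0.71  1.86] Mtool [-0.005 -0.486  0.009] 0.055763791048145044 7.0 [ 0.5763  0.0017 -0.8173] [ 3.0e-04 -1.0e+00 -1.8e-03]
```

View pics/side5.png

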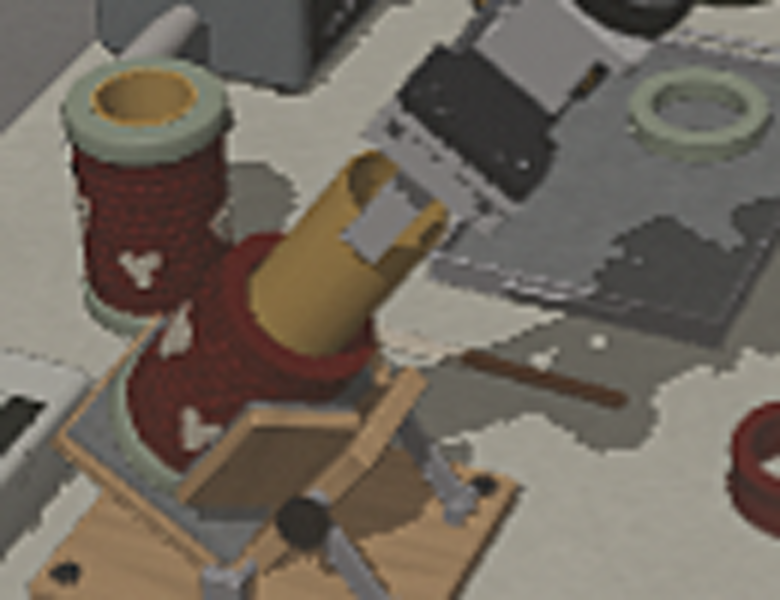

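```bash
python3 - <<'E'
from mv import *
g=np.array([.57183,.18205,.19324])+.001*np.array([.819,0,.574]);a=np.array([-.5736,0,.8192])
for s in(.044,.08,.112,.16): print(s,rel(g+a*s,Rt(35)))
E
```

```text
0.044 [-0.2, 0.1, 0.7, -0.0014, -0.0025, -0.0007]
0.08 [-0.1, 0.0, -35.3, -0.0014, -0.0025, -0.0007]
0.112 [-0.1, -0.0, -67.3, -0.0014, -0.0025, -0.0007]
0.16 [0.1, -0.1, -115.3, -0.0014, -0.0025, -0.0007]
```

Emit:
jog_arm(
  series=[
    [0, 0, -5, 0, -0.001, 0, 0],
    [0, 0, -10, 0, -0.002, 0, 0],
    [0, 0, -15, -0.001, -0.002, 0, 0],
    [0, 0, -20, -0.001, -0.0025, 0, 0],
    [0, 0, -25, -0.001, -0.0025, 0, 0],
    [0, 0, -30, -0.001, -0.0025, 0, 0],
    [0, 0, -35, -0.001, -0.0025, 0, 0],
  ],
  force=10.5,
)

```text
time_s: 7.8
tcp_pos: [0.5268, 0.1821, 0.2596]
orientation: [[0.819, -0.0, 0.574], [-0.001, -1.0, 0.0], [0.574, -0.001, -0.819]]
contact_force: [0.7, 0.1, -1.6]
opening: 0.0559
```

```bash
python3 st.py; python3 - <<'E'
from mv import *
g=np.array([.57183,.18205,.19324])+.001*np.array([.819,0,.574]);a=np.array([-.5736,0,.8192])
for s in(.112,.16): print(s,rel(g+a*s,Rt(35)))
E
```

```text
[0.5268 0.1821 0.2596] Ftool [-0.33 -0.09  1.7 ] Mtool [ 0.028 -0.457  0.013] 0.05585407163865688 7.8 [ 5.736e-01  5.000e-04 -8.191e-01] [-3.e-04 -1.e+00 -8.e-04]
0.112 [-0.1, 0.0, -31.8, -0.0005, -0.0001, -0.0007]
0.16 [-0.1, -0.0, -79.8, -0.0005, -0.0001, -0.0007]
```

Emit:
jog_arm(
  series=[
    [0, 0, -5, 0, 0, 0, 0],
    [0, 0, -10, 0, 0, 0, 0],
    [0, 0, -15, 0, 0, 0, 0],
    [0, 0, -20, 0, 0, 0, 0],
    [0, 0, -25, 0, 0, 0, 0],
    [0, 0, -30, 0, 0, 0, 0],
    [0, 0, -36, 0, 0, 0, 0],
    [0, 0, -44, 0, 0, 0, 0],
    [0, 0, -54, 0, 0, 0, 0],
    [0, 0, -64, 0, 0, 0, 0],
    [0, 0, -74, 0, 0, 0, 0],
    [0, 0, -80, 0, 0, 0, 0],
    [0, 0, -80, 0, 0, 0, 0],
  ],
  force=10.5,
)

```text
time_s: 9.1
tcp_pos: [0.4807, 0.1822, 0.3262]
orientation: [[0.818, 0.0, 0.575], [-0.001, -1.0, 0.001], [0.575, -0.001, -0.818]]
contact_force: [-0.5, 0.5, -1.5]
opening: 0.0559
```

```bash
python3 st.py; python3 - <<'E'
from rig import optics,models
from h import *
import pickle
for n,(r0,c0) in(("top",(140,190)),("side",(150,200))):
    p=optics.read_camera(n);pickle.dump(p,open(f'pics/{n}6.pkl','wb'))
    a=p['pixels'][r0:r0+150,c0:c0+200,::-1]; cv2.imwrite(f'pics/{n}6.png',cv2.resize(a,None,fx=4,fy=4,interpolation=cv2.INTER_CUBIC))
E
```

```text
[0.4807 0.1822 0.3262] Ftool [-1.25 -0.51  0.98] Mtool [ 0.047 -0.438 -0.006] 0.0558523569558915 9.1 [ 0.5748  0.0011 -0.8183] [ 0.     -1.     -0.0014]
```

View pics/side6.png

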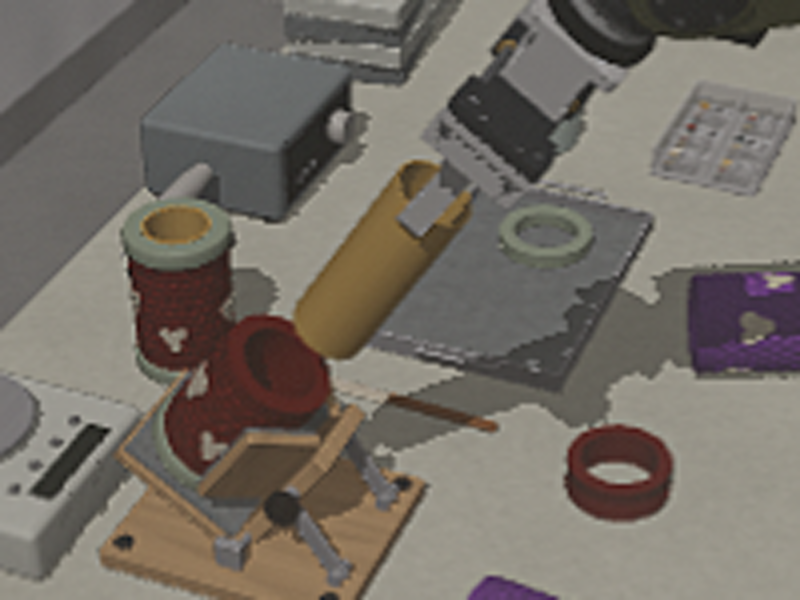

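View pics/top6.png

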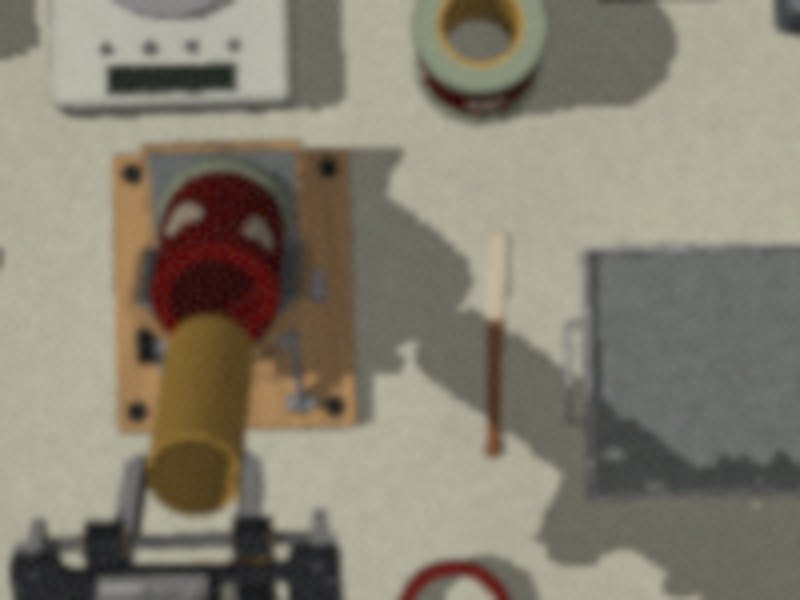

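```bash
python3 - <<'E'
from mv import *
for p,l in(([.475,.17,.345],30),([.543,-.145,.32],0)): print(rel(p,Rt(l)))
import pickle
from h import *
# ring & tray measure, average of earlier
c=pickle.load(open('pics/cl.pkl','rb'))
for n in('top','side'):
    X=c[n,'tray',1 if n=='top' else 0][0]; print(n,np.percentile(X,[1,99],axis=0).round(4).tolist())
    (x,y),r=cv2.minEnclosingCircle(c[n,'lip_ring',0][0][:,:2].astype(np.float32)); print(x,y,r)
E
```

```text
[6.7, 12.0, -19.7, -0.0005, -0.0873, -0.0006]
[48.2, 327.0, 39.6, -0.0007, -0.6109, -0.0005]
top [[0.454, -0.3485, -0.0021], [0.6321, -0.0676, 0.0256]]
0.536018967628479 -0.2700262665748596 0.04466285929083824
side [[0.4519, -0.3466, -0.0025], [0.6303, -0.0519, 0.02]]
0.5363768339157104 -0.2796429395675659 0.06342320144176483
```

Emit:
jog_arm(
  series=[
    [2, 3, -7, 0, -0.02, 0, 0],
    [5, 8, -15, 0, -0.06, 0, 0],
    [8, 17, -20, 0, -0.1, 0, 0],
    [11, 31, -20, 0, -0.15, 0, 0],
    [14, 49, -18, 0, -0.2, 0, 0],
    [17, 71, -14, 0, -0.25, 0, 0],
    [20, 96, -9, 0, -0.3, 0, 0],
    [23, 123, -4, 0, -0.35, 0, 0],
    [26, 151, 2, 0, -0.4, 0, 0],
    [29, 179, 8, 0, -0.45, 0, 0],
    [32, 207, 14, 0, -0.5, 0, 0],
    [35, 234, 20, 0, -0.54, 0, 0],
    [38, 259, 25, -0.001, -0.57, 0, 0],
    [41, 282, 29, -0.001, -0.59, 0, 0],
    [43, 300, 33, -0.001, -0.605, 0, 0],
    [45, 314, 36, -0.001, -0.611, 0, 0],
    [47, 324, 38, -0.001, -0.611, 0, 0],
    [48, 330, 39.6, -0.001, -0.611, 0, 0],
    [48, 330, 39.6, -0.001, -0.611, 0, 0],
  ],
  force=10.5,
)

```text
time_s: 11.1
tcp_pos: [0.5429, -0.1482, 0.3198]
orientation: [[1.0, -0.001, 0.0], [-0.001, -1.0, -0.0], [0.0, 0.0, -1.0]]
contact_force: [-0.9, 0.0, -0.8]
opening: 0.0555
```

```bash
python3 st.py; python3 - <<'E'
from rig import optics,models
from h import *
import pickle
for n,(r0,c0) in(("top",(150,270)),("side",(80,240))):
    p=optics.read_camera(n);pickle.dump(p,open(f'pics/{n}7.pkl','wb'))
    a=p['pixels'][r0:r0+150,c0:c0+200,::-1]; cv2.imwrite(f'pics/{n}7.png',cv2.resize(a,None,fx=4,fy=4,interpolation=cv2.INTER_CUBIC))
E
```

```text
[ 0.5429 -0.1482  0.3198] Ftool [-0.88 -0.05  0.82] Mtool [-0.003 -0.02   0.018] 0.05548786675423865 11.1 [ 1.e-04 -2.e-04 -1.e+00] [-8.e-04 -1.e+00  2.e-04]
```

View pics/side7.png

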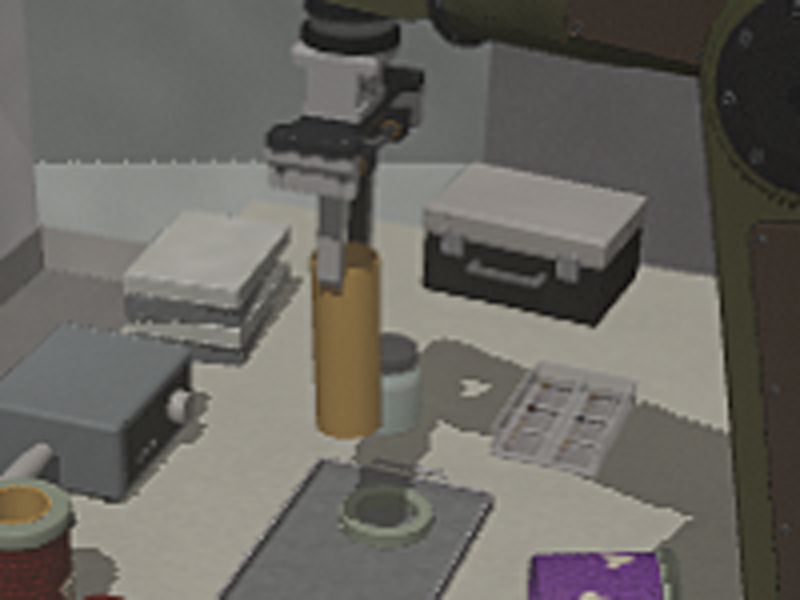

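View pics/top7.png

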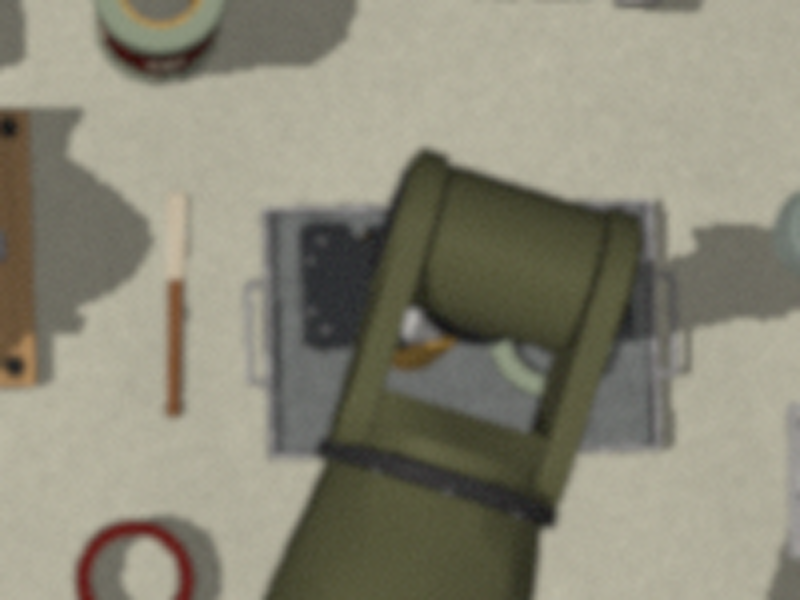

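```bash
cat > lf.py <<'E'
from rig import optics,models,telemetry
from h import *
from scipy.optimize import least_squares
def run(n='side'):
    d=[]
    for k in range(3):
        p=optics.read_camera(n); d.append(p['depth'].astype(float))
    p['depth']=np.median(d,0)
    rr=models.masks_of(p,'liner'); t=telemetry.get_state()['tcp_pos']
    for r in rr:
        M=cv2.erode(r['region'].astype(np.uint8),np.ones((3,3)))>0
        X,uv=cloud(p,M); 
        if len(X)<80: continue
        m=np.median(X,0); print(r['score'],len(X),m.round(3),np.percentile(X[:,2],[1,99]).round(4))
        if r['score']<.3: continue
        X=X[(abs(X[:,:2]-m[:2])<.06).all(1)]
        def f(q):
            a=np.array([q[2],q[3],1]);a/=np.linalg.norm(a);dd=X-[q[0],q[1],m[2]];return np.linalg.norm(np.cross(dd,a),axis=1)-.028
        s=least_squares(f,[m[0]+.01,m[1]-.02,0,0],loss='soft_l1',f_scale=.0015)
        print('axis at z',m[2].round(3),s.x[:2].round(4),'tilt deg x,y',np.degrees(s.x[2:]).round(2),'med',np.median(abs(s.fun)))
        # bottom via silhouette row
        v,u=np.nonzero(r['region']); print('rows',v.min(),v.max())
if __name__=='__main__': run()
E
python3 lf.py
```

```text
0.69 591 [ 0.528 -0.123  0.264] [0.1909 0.3321]
axis at z 0.264 [ 0.5383 -0.1463] tilt deg x,y [3.43 0.07] med 0.0011407740924079257
rows 140 189
```

```bash
python3 - <<'E'
from rig import optics,models,telemetry
from h import *
from scipy.optimize import minimize
t=telemetry.get_state()['tcp_pos']
p=optics.read_camera('side')
rr=[r for r in models.masks_of(p,'liner')][0]; M=rr['region']
print(rr['score'])
th=np.linspace(0,2*np.pi,60)
v,u=np.nonzero(M)
for row in range(145,187,6):
    us=u[v==row]; print(row,us.min(),us.max(),end='; ')
print()
g=p['pixels'].astype(int)
for row in (150,160,170,180): print(row,[(c,tuple(g[row,c])) for c in list(range(315,323))+list(range(332,340))])
for tx in(0,3.4):
    a=np.array([np.tan(np.radians(tx)),0,1.]);a/=np.linalg.norm(a); e1=np.cross([0,1,0],a);e2=np.cross(a,e1)
    base=np.array([t[0],t[1],t[2]-.006])
    for z in (.01,-.02,-.06,-.10,-.129):
        P=base+a*z+.028*(np.outer(np.cos(th),e1)+np.outer(np.sin(th),e2)); q=proj(p,P); print(tx,z,'centre row',q[:,1].mean().round(1),'u',q[:,0].min().round(1),q[:,0].max().round(1),'vmax',q[:,1].max().round(1))
E
```

```text
0.94
145 326 335; 151 319 335; 157 319 335; 163 318 335; 169 318 336; 175 318 335; 181 319 335; 
150 [(315, (np.int64(118), np.int64(116), np.int64(106))), (316, (np.int64(163), np.int64(161), np.int64(150))), (317, (np.int64(146), np.int64(143), np.int64(131))), (318, (np.int64(95), np.int64(74), np.int64(42))), (319, (np.int64(100), np.int64(86), np.int64(66))), (320, (np.int64(76), np.int64(78), np.int64(80))), (321, (np.int64(79), np.int64(79), np.int64(80))), (322, (np.int64(89), np.int64(89), np.int64(89))), (332, (np.int64(112), np.int64(92), np.int64(59))), (333, (np.int64(102), np.int64(83), np.int64(52))), (334, (np.int64(105), np.int64(93), np.int64(69))), (335, (np.int64(137), np.int64(132), np.int64(119))), (336, (np.int64(157), np.int64(154), np.int64(144))), (337, (np.int64(154), np.int64(151), np.int64(140))), (338, (np.int64(154), np.int64(150), np.int64(139))), (339, (np.int64(154), np.int64(151), np.int64(140)))]
160 [(315, (np.int64(154), np.int64(151), np.int64(140))), (316, (np.int64(157), np.int64(155), np.int64(144))), (317, (np.int64(147), np.int64(145), np.i
[... 2200 characters left out ...]
p.int64(127), np.int64(122))), (337, (np.int64(117), np.int64(122), np.int64(117))), (338, (np.int64(115), np.int64(119), np.int64(114))), (339, (np.int64(113), np.int64(118), np.int64(113)))]
0 0.01 centre row 145.8 u 317.0 334.6 vmax 149.6
0 -0.02 centre row 154.3 u 316.9 334.3 vmax 158.2
0 -0.06 centre row 165.4 u 316.7 333.8 vmax 169.4
0 -0.1 centre row 176.1 u 316.6 333.4 vmax 180.3
0 -0.129 centre row 183.7 u 316.4 333.1 vmax 188.0
3.4 0.01 centre row 145.8 u 316.9 334.4 vmax 149.4
3.4 -0.02 centre row 154.4 u 317.3 334.6 vmax 158.2
3.4 -0.06 centre row 165.6 u 317.8 334.9 vmax 169.5
3.4 -0.1 centre row 176.4 u 318.2 335.1 vmax 180.5
3.4 -0.129 centre row 184.1 u 318.6 335.3 vmax 188.2
```

Emit:
jog_arm(
  series=[
    [0, 0, 5, 0, 0.005, 0, 0],
    [0, 0, 14, 0, 0.012, 0, 0],
    [0, 0, 27, 0, 0.02, 0, 0],
    [0, 0, 42, 0, 0.028, 0, 0],
    [0, 0, 58, 0, 0.036, 0, 0],
    [0, 0, 74, 0, 0.042, 0, 0],
    [0, 0, 90, 0, 0.048, 0, 0],
    [0, 0, 106, 0, 0.05, 0, 0],
    [0, 0, 121, 0, 0.05, 0, 0],
    [0, 0, 134, 0, 0.05, 0, 0],
    [0, 0, 145, 0, 0.05, 0, 0],
    [0, 0, 154, 0, 0.05, 0, 0],
    [0, 0, 160, 0, 0.05, 0, 0],
    [0, 0, 162, 0, 0.05, 0, 0],
    [0, 0, 162, 0, 0.05, 0, 0],
  ],
  force=10.5,
)

```text
time_s: 13.0
tcp_pos: [0.5429, -0.1478, 0.158]
orientation: [[0.999, -0.0, 0.05], [-0.0, -1.0, -0.0], [0.05, 0.0, -0.999]]
contact_force: [0.4, -0.1, -0.9]
opening: 0.0558
```

```bash
python3 st.py; python3 lf.py; python3 - <<'E'
from rig import optics,telemetry
from h import *
n,(r0,c0)="side",(150,260)
s=telemetry.get_state();t=s['tcp_pos'];p=optics.read_camera(n)
a=p['pixels'][r0:r0+110,c0:c0+140,::-1]; cv2.imwrite(f'pics/{n}8.png',cv2.resize(a,None,fx=5,fy=5,interpolation=cv2.INTER_CUBIC))
th=np.linspace(0,2*np.pi,60)
for tx in(0,3.):
    a=np.array([np.tan(np.radians(tx)),0,1.]);a/=np.linalg.norm(a); e1=np.cross([0,1,0],a);e2=np.cross(a,e1)
    for z in (-.02,-.06,-.10,-.129):
        q=proj(p,t+a*z+.028*(np.outer(np.cos(th),e1)+np.outer(np.sin(th),e2))); print(tx,z,q[:,1].mean().round(1),q[:,0].min().round(1),q[:,0].max().round(1),'vmax',q[:,1].max().round(1))
g=p['pixels'].astype(int)
for row in range(186,232,6): print(row,[int(g[row,c,0]-g[row,c,2]) for c in range(312,338)])
E
```

```text
[ 0.5429 -0.1478  0.158 ] Ftool [0.4  0.12 0.87] Mtool [-0.013 -0.076  0.029] 0.05584140722238136 13.0 [ 5.030e-02 -3.000e-04 -9.987e-01] [-1.e-04 -1.e+00  3.e-04]
0.84 465 [ 0.531 -0.122  0.104] [0.031  0.1693]
axis at z 0.104 [ 0.541 -0.146] tilt deg x,y [0.72 0.37] med 0.0012041027547686732
rows 184 228
0.39 181 [ 0.588 -0.443  0.052] [0.0099 0.0853]
axis at z 0.052 [ 0.606  -0.4612] tilt deg x,y [18.6   5.37] med 0.002776338918541524
rows 164 188
0 -0.02 195.6 316.2 332.6 vmax 199.9
0 -0.06 205.5 316.1 332.2 vmax 209.9
0 -0.1 215.0 315.9 331.8 vmax 219.5
0 -0.129 221.8 315.8 331.5 vmax 226.4
3.0 -0.02 195.6 316.5 332.9 vmax 199.8
3.0 -0.06 205.6 316.9 333.1 vmax 209.9
3.0 -0.1 215.3 317.3 333.2 vmax 219.7
3.0 -0.129 222.2 317.6 333.3 vmax 226.6
186 [13, 14, 14, 14, 15, 30, 33, 10, 4, 4, 6, 3, 4, 20, 41, 38, 37, 35, 38, 39, 20, -3, 1, 1, 0, 2]
192 [14, 14, 14, 12, 16, 43, 21, 0, 4, 6, 5, 3, 6, 48, 71, 70, 71, 57, 32, 35, 32, 18, 9, 11, 10, 12]
198 [14, 15, 15, 12, 11, 51, 55, 59, 61, 64, 68, 69, 66, 65, 65, 63, 60, 55, 53, 49, 36, 5, 0, 2, 3, 3]
204 [8, 3, 2, -2, 5, 54, 57, 58, 60, 63, 63, 65, 64, 62, 61, 62, 59, 54, 51, 47, 32, 3, 7, 7, 7, 7]
210 [3, 2, 3, -2, 8, 56, 58, 58, 60, 63, 65, 63, 64, 61, 62, 58, 57, 53, 49, 46, 27, -1, 2, 2, 3, 3]
216 [2, 0, 0, 0, 16, 56, 57, 59, 63, 63, 64, 63, 61, 62, 61, 58, 54, 51, 49, 42, 22, 3, 6, 9, 11, 10]
222 [2, 2, 1, 1, 16, 56, 59, 61, 61, 61, 63, 63, 62, 62, 60, 58, 54, 50, 48, 39, 12, 2, 2, 1, 1, 1]
228 [3, 1, 2, 2, 3, -2, 2, 25, 55, 68, 68, 66, 66, 65, 62, 56, 37, 16, -2, 0, 0, 0, 2, 3, 2, 1]
```

View pics/side8.png

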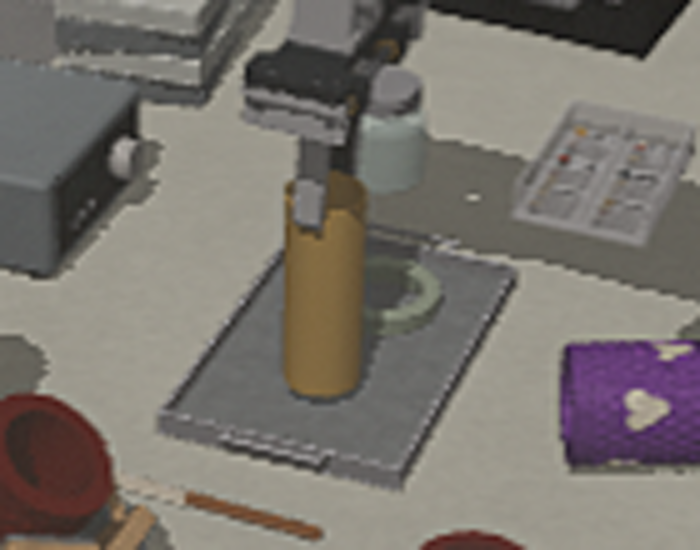

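Emit:
jog_arm(
  series=[
    [-0.1, 0, 2, 0, 0, 0, 0],
    [-0.2, 0, 4, 0, 0, 0, 0],
    [-0.3, 0, 6, 0, 0, 0, 0],
    [-0.4, 0, 8, 0, 0, 0, 0],
    [-0.4, 0, 8, 0, 0, 0, 0],
  ],
  force=10.5,
)

```text
time_s: 13.75
tcp_pos: [0.5428, -0.1477, 0.15]
orientation: [[0.999, -0.0, 0.05], [-0.0, -1.0, -0.0], [0.05, 0.0, -0.999]]
contact_force: [-0.4, 0.6, -1.0]
opening: 0.0558
```

Emit:
jog_arm(
  series=[
    [0, 0, 1, 0, 0, 0, 0],
    [-0.1, 0, 2, 0, 0, 0, 0],
    [-0.1, 0, 2, 0, 0, 0, 0],
  ],
)

```text
time_s: 14.05
tcp_pos: [0.5428, -0.1477, 0.1478]
orientation: [[0.999, -0.0, 0.05], [-0.0, -1.0, -0.0], [0.05, 0.0, -0.999]]
contact_force: [0.0, 0.8, -2.1]
opening: 0.0557
```

```bash
python3 st.py
```

```text
[ 0.5428 -0.1477  0.1478] Ftool [-0.06 -0.81  2.14] Mtool [-0.009 -0.067 -0.007] 0.05572233991419587 14.05 [ 5.000e-02 -2.000e-04 -9.987e-01] [-1.e-04 -1.e+00  2.e-04]
```

Still hanging free (weight about 1–2 N). Continue in small steps.

Emit:
jog_arm(
  series=[
    [0, 0, 0.5, 0, 0, 0, 0],
    [0, 0, 1, 0, 0, 0, 0],
    [0, 0, 1, 0, 0, 0, 0],
  ],
)

```text
time_s: 14.35
tcp_pos: [0.5428, -0.1477, 0.1468]
orientation: [[0.999, -0.0, 0.05], [-0.0, -1.0, -0.0], [0.05, 0.0, -0.999]]
contact_force: [0.4, 0.0, -1.3]
opening: 0.0557
```

Emit:
jog_arm(
  series=[
    [0, 0, 0.5, 0, 0, 0, 0],
    [0, 0, 1, 0, 0, 0, 0],
    [0, 0, 1, 0, 0, 0, 0],
  ],
)

```text
time_s: 14.65
tcp_pos: [0.5428, -0.1477, 0.1457]
orientation: [[0.999, -0.0, 0.05], [-0.0, -1.0, -0.0], [0.05, 0.0, -0.999]]
contact_force: [-1.6, -0.8, -1.2]
opening: 0.0558
```

Emit:
jog_arm(
  series=[
    [0, 0, 0.5, 0, 0, 0, 0],
    [0, 0, 1, 0, 0, 0, 0],
    [0, 0, 1, 0, 0, 0, 0],
  ],
)

```text
time_s: 14.95
tcp_pos: [0.5432, -0.1477, 0.1454]
orientation: [[0.999, -0.0, 0.051], [-0.0, -1.0, -0.0], [0.051, 0.0, -0.999]]
contact_force: [-1.2, 1.0, 5.4]
opening: 0.0559
```

Emit:
jog_arm(
  series=[
    [0, 0, 0, 0, 0, 0, 0],
    [0, 0, 0, 0, 0, 0, 0],
    [0, 0, 0, 0, 0, 0, 0],
  ],
  force=5,
)

```text
time_s: 15.25
tcp_pos: [0.5432, -0.1477, 0.1454]
orientation: [[0.999, -0.0, 0.051], [-0.0, -1.0, -0.0], [0.051, 0.0, -0.999]]
contact_force: [-0.4, -0.1, 0.5]
opening: 0.0556
```

```bash
python3 st.py; python3 lf.py
```

```text
[ 0.5432 -0.1477  0.1454] Ftool [-0.42  0.06 -0.49] Mtool [ 0.001 -0.088 -0.028] 0.05559610067182094 15.25 [ 5.110e-02 -5.000e-04 -9.987e-01] [-1.e-04 -1.e+00  5.e-04]
0.6 491 [ 0.532 -0.122  0.09 ] [0.0136 0.1555]
axis at z 0.09 [ 0.5411 -0.1461] tilt deg x,y [0.66 0.15] med 0.0012129338633926241
rows 189 232
```

Emit:
jog_arm(
  series=[
    [0, 0, 0, 0, 0, 0, 0.7],
    [0, 0, 0, 0, 0, 0, 0.8],
    [0, 0, 0, 0, 0, 0, 0.9],
    [0, 0, 0, 0, 0, 0, 1],
    [0, 0, 0, 0, 0, 0, 1],
    [0, 0, 0, 0, 0, 0, 1],
  ],
)

```text
time_s: 16.05
tcp_pos: [0.5432, -0.1477, 0.1454]
orientation: [[0.999, -0.0, 0.051], [-0.0, -1.0, -0.0], [0.051, 0.0, -0.999]]
contact_force: [0.4, -0.4, 0.4]
opening: 0.0938
```

```bash
python3 st.py; python3 - <<'E'
from rig import optics
from h import *
p=optics.read_camera('side')
a=p['pixels'][150:260,260:400,::-1]; cv2.imwrite('pics/side9.png',cv2.resize(a,None,fx=5,fy=5,interpolation=cv2.INTER_CUBIC))
E
```

```text
[ 0.5432 -0.1477  0.1454] Ftool [ 0.46  0.42 -0.36] Mtool [ 0.045 -0.016  0.032] 0.09384855518822019 16.05 [ 5.110e-02 -4.000e-04 -9.987e-01] [-2.e-04 -1.e+00  4.e-04]
```

View pics/side9.png

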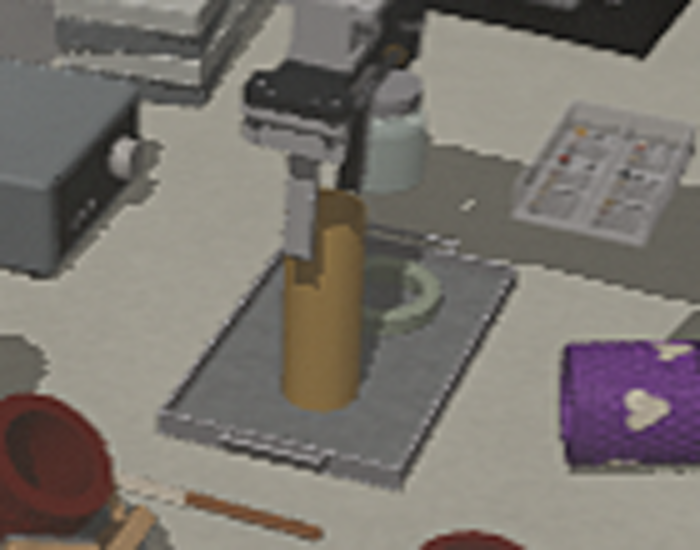

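Jaws are open and the liner stands. I'll withdraw along the tool axis, then move back.

Emit:
jog_arm(
  series=[
    [0, 0, -6, 0, 0, 0, 1],
    [0, 0, -18, 0, 0, 0, 1],
    [0, 0, -35, 0, 0, 0, 1],
    [0, 0, -60, 0, 0, 0, 1],
    [0, 0, -90, 0, 0, 0, 1],
    [0, 0, -120, 0, 0, 0, 1],
    [0, 0, -145, 0, 0, 0, 1],
    [-30, 0, -155, 0, 0, 0, 1],
    [-65, 20, -160, 0, 0, 0, 1],
    [-100, 40, -160, 0, 0, 0, 1],
    [-130, 65, -160, 0, 0, 0, 1],
    [-150, 90, -160, 0, 0, 0, 1],
    [-165, 120, -160, 0, 0, 0, 1],
    [-180, 150, -160, 0, 0, 0, 1],
    [-190, 170, -160, 0, 0, 0, 1],
    [-190, 170, -160, 0, 0, 0, 1],
  ],
)

```text
time_s: 17.7
tcp_pos: [0.3442, -0.3192, 0.2963]
orientation: [[0.999, -0.003, 0.051], [-0.003, -1.0, -0.001], [0.051, 0.001, -0.999]]
contact_force: [0.1, 0.5, -0.8]
opening: 0.0945
```

```bash
python3 st.py; python3 lf.py; python3 - <<'E'
from rig import optics
from h import *
from fit import *
import pickle
for n in('top','side'):
    p=optics.read_camera(n); cv2.imwrite(f'pics/{n}10.png',p['pixels'][:,:,::-1])
    q,M=pickle.load(open(f'pics/{n}2.pkl','rb'))
    X,_=cloud(p,M); f=least_squares(res,[.589,.182,.167,.61,0],args=(X[X[:,0]>.56],np.radians(35)),loss='soft_l1',f_scale=.002); print(n,f.x[:3].round(4))
E
```

```text
[ 0.3442 -0.3192  0.2963] Ftool [ 0.08 -0.49  0.8 ] Mtool [ 0.054 -0.004  0.008] 0.09445769775195019 17.7 [ 0.0514 -0.0012 -0.9987] [-0.0029 -1.      0.0011]
0.59 561 [ 0.535 -0.122  0.1  ] [0.0156 0.1559]
axis at z 0.1 [ 0.5409 -0.1457] tilt deg x,y [0.03 0.19] med 0.001288317469926397
rows 188 231
top [0.5889 0.1806 0.1667]
side [0.591  0.1835 0.1656]
```

View pics/top10.png

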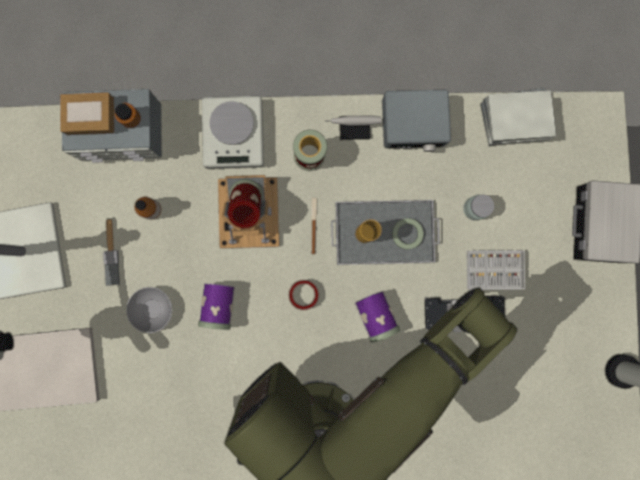

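View pics/side10.png

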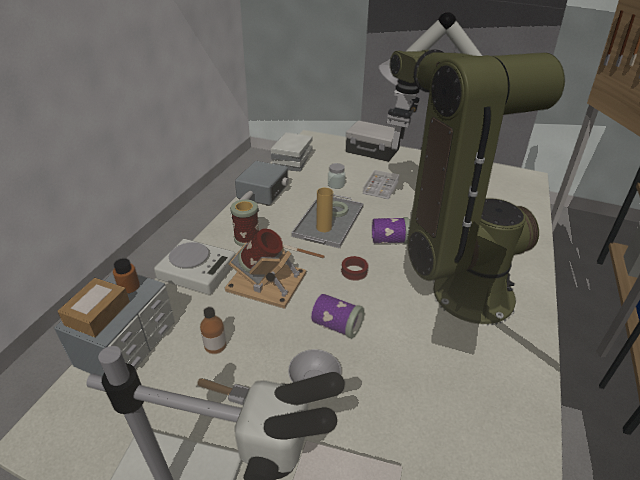

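The liner stands upright on the free part of the pad (top view 369,231), clear of the ring (408,233). The pot is in its cradle, nothing else has moved, and the arm is clear.

```bash
python3 -c "
from rig import ticket
print(ticket.close_job())"
```

```text
the job is handed in; nothing more can be done
None
```

The liner is out of the leaning pot and standing upright on the free +y side of the tray's pad. I handed the job in at about 18 s with the gripper clear of everything.

- **Drawing out:** I closed on the liner at 3 N, then held it at 10.5 N a finger. I drew it along the pot's 35° axis; the force readings between steps stayed around 2 N or less, with no sign of binding.
- **Setting down:** The liner had tilted about 3° in the jaws, so I turned the tool to cancel that and lowered it in small steps. Touchdown read about 5 N, and I then eased the grip and opened the jaws.
- **Last checks:** The fitted tilt of the standing liner is 0.2° or less, and it is clear of the jade ring. The pot's fitted position matches the start to within about 2 mm, which is as fine as the measurement goes. In both pictures the other things look where they were; I checked those only by eye.
- **Disagreement:** The two cameras placed the pot about 5 mm apart in y. I used a value in between (y = 0.182 m), checked against the fingers in the top picture. The side force when gripping was only about 1 N.

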